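Pour the capacitors into the cabinet's top drawer

ROBOT

A 6-joint arm with a two-finger parallel gripper is mounted at the origin on a cart in front of the work surface, level with it; the furniture and walls round the work are solid. World frame = base frame: x ahead of the robot, y to its left, z up, the work surface at z = 0. Lengths are in m, angles in rad, forces in N, time in s.
With the tool pointing down it reaches from about 0.35 to 0.775 m from the base axis. Payload 5.5 kg.
Tool frame: the origin (TCP) lies at the very end of the fingers, on their centre line; the grasp point (between the pads) lies 19 mm behind it; z points along the fingers, y is the line along which they close (so a half turn about z gives the same grasp; the last joint's range is limited). The gripper opens to 85 mm and grips with 20 to 120 N. Pads are 22 mm wide; open, the fingers measure 114 mm over their backs; the gripper's body (76 mm by 85 mm) begins 54 mm behind the grasp point. The pads swing forward as they close: fully open they stand 13 mm farther back than shut.
Start: joints at [-1.344, 0.313, 0.046, 1.304, 0, 1.431], TCP at [0.206, -0.537, 0.231] pointing down, gripper open.
Joint ranges: [-2.76, 2.76], [-0.86, 1.69], [-1.03, 1.26], [-2.2, 2.34], [-1.47, 1.5], [-3.14, 3.14]. Speed limits (rad/s): [2.57, 2.57, 3.14, 3.14, 3.14, 3.14].

INTERFACE

Orientations are given as a unit quaternion [w, x, y, z].
In Python, from workcell import env, cams, ticket, spotter gives the robot as it stands.
- The arm moves only by the tool jog_arm, never from a script. Its argument "increments" is a list that holds one entry, the list of rows, each a list of 7 numbers: the shift along the tool's x, y, z in units of 0.25 m (1.0 is 0.25 m), then the turn, a rotation vector about the tool's x, y, z in units of 180 degrees (1.0 is 180 degrees), then the closure in counts, from 0 (fully open) to 255 (shut). A call has 1 to 20 rows; each row shifts and turns the commanded pose from where the row before left it, along the tool's axes as they then stand; what a row does not reach is not made up. A row lasts 1/10 s, in which the tool goes at most 50 mm and 8.59 degrees, less where a joint would pass 70% of its speed; a pose out of reach is approached as far as the arm can. A call with a number of a shift or a turn outside -1 to 1 is refused whole. A call with a gripper value outside its range is refused whole. The fingers move at their own pace and stop on an object; "force" is the grip in N (left out, the last holds). Time passes only in rows, so rows that do not move let the fingers close. It gives the time, the measured TCP pose, the force, the opening and the grip force at its end, in the units of the state.
- env.get_state(): the state, without advancing time (a new reading comes with each control period).
- cams.read_camera(name): name is "scene" or "side" or "wrist"; returns a dict with "pixels" (420x560x3 uint8, red, green, blue), "fx", "fy", "cx", "cy" (pixels), "k1" (the pictures are not rectified: a ray, as slopes to the right and down, at radius r is drawn at 1 + k1 r^2 times it, then the intrinsics apply), "xyz" and "attitude" of the camera in the world; the wrist camera has in their place "mount" (4x4, takes a point from camera to tool coordinates, whose origin is the TCP and whose axes are the flange's). Camera axes: x right, y down, z forward; pixel columns grow to the right and rows downward; lengths in m; the calibration is good to about 2 mm. A picture is of the moment at which its call begins: read the wrist's pose just before it. There is no depth.
- ticket.hand_in(): hands the job in; it is judged then, once.
Trained networks look in the newest picture that a camera, given by its name, has taken for a name from the list of things; names that differ only in an ending like _2 or _b are one class to them, and where a whole thing is asked for, a point or a joint stands for the part that bears it (a point fixed in the world has none). Each returns a list of dicts, best first, with "conf" (0 to 1); they miss things now and then, are a little off and sometimes report something else, mostly with a low value. They report only what shows in the picture. A call takes as long as a camera call.
- spotter.find_in(target, camera): "uv" ([column, row] in pixels, amid what is visible of it).
- spotter.cut_out(target, camera): "region" (420x560 bool, what is visible of it) and "uv" ([column, row] in pixels, amid what is visible of it).
- spotter.landmark_of(target, camera): "uv" ([column, row] in pixels: a listed point, or the origin of a listed thing).
The state is a dict: "clock": time; "joint_pos": joint angles; "qvel": joint speeds; "tau": joint torques, N m; "tcp_pos": TCP position; "orientation": TCP orientation; "wrist_force": force on the tool from outside, world axes, zero at the start; "ft_torque": the same for the moment, N m; "finger_gap": finger opening in m; "grip_force": force on a finger pad.
Only numpy, scipy, OpenCV 4.12 (cv2) and the standard library are available. Lean on these libraries where they do the work, as an engineer would, in place of code of your own. Each camera call takes 0.05 s, during which the arm holds its last target. There are 200 camera calls.

TASK

Put the capacitor cans away for the class: pull the top drawer of the small two-drawer cabinet nearly all the way out, take the metal cup by its grip bar and tip it over the drawer so that all six cans pour in. Then stand the empty cup upright on the desk, clear of the cabinet, and let go, leaving the top drawer open with every can in it; keep the lower drawer shut and leave the other things on the desk where they are.

Things in the scene. Friction and masses are not known exactly. Their poses are not given: they have to be found in the camera images.
- cabinet: fixed grey two-drawer bench cabinet, 190 deep (x), 210 wide (y), 140 high; origin: centre of its underside, on the desk; the drawers face its own -x, roughly towards the robot (yaw varies). Its fixed body begins 80 mm in front (-x) of the origin, the shut drawer fronts at 95 mm.
- cabinet_drawer0 (a joint): opening of the TOP drawer in m: 0 shut, 0.125 at the stop; it slides out along the cabinet's own -x, with about 1 N friction and light damping, and stays where it is left
- cabinet_drawer1 (a joint): opening of the lower drawer in m: 0 shut; it is not part of the job
- cabinet_drawer0_handle (a point): middle of the top drawer's handle, a level round steel bar 11 mm thick and 105 mm long (along the cabinet's y), 35 mm in front of the drawer's face, 103 mm above the desk and 37 mm below the cabinet's top; two legs 45 mm either side of the middle; closed fingertips fit from above in the 29 mm gap between bar and face
- top_drawer_floor (a point): centre of the top drawer's inner floor, 80 mm above the desk; moves with the drawer. Inside, the drawer measures 145 (along its x) by 168 (y), its walls rise 38 above this floor, its front panel 48. Axes as the cabinet's. Fully open, the inside lies free from 72 mm in front of this point to 47 mm behind it; the rest stays under the cabinet's top.
- cup: loose aluminium pouring cup (like a small scoop), 0.16 kg: an open box 88 long (x from -35 to +53), 74 wide, 45 high, with a spout at its -x end, a ramp that rises 14 mm at 15 degrees and ends in the pouring lip; the side walls of the spout rise 26 above the ramp. Origin: on the underside, below the grip bar; z up.
- cup_grip (a point): centre of the cup's black grip bar, which bridges the cup from side to side along its y: 12 thick (x), 82 long (y), 22 high, centre 85 above the cup's underside, open air of 70 mm or more below it; pinch it across its 12 mm
- cup_lip (a point): middle of the pouring lip, the end of the spout, 89 mm in front (-x) of the cup's origin and 17 above its underside. Tip the cup spout down: the cans slide out over the lip from about 30 degrees on, and all are out by about 65 degrees.
- carton_a: fixed open cardboard box standing behind the cup, right of the cabinet: 179 deep (x), 300 wide (y), 290 high; its footprint reaches 94 mm in front (-x) of its origin, 135 to its +y side and 165 to its -y side. Keep the arm clear of it, and of the wall with sockets that runs along the desk's left side (about y = 0.48).
- cutter: loose side cutter, 44x117x10 mm, bystander; origin at the centre of its underside
- spool: loose solder spool, 54x84x38 mm, bystander; origin at the centre of its underside
- board: loose small circuit board, 35x50x13 mm, bystander; origin at the centre of its underside
- tape: loose roll of tape, 63x64x19 mm, bystander; origin at the centre of its underside
- can_0: one of six equal black capacitor cans, cylinders 22 across and 26 long, 15 g, that start standing in the cup; origin: centre of the end on which it stands at the start, its axis is z
- can_1: one of six equal black capacitor cans, cylinders 22 across and 26 long, 15 g, that start standing in the cup; origin: centre of the end on which it stands at the start, its axis is z
- can_2: one of six equal black capacitor cans, cylinders 22 across and 26 long, 15 g, that start standing in the cup; origin: centre of the end on which it stands at the start, its axis is z
- can_3: one of six equal black capacitor cans, cylinders 22 across and 26 long, 15 g, that start standing in the cup; origin: centre of the end on which it stands at the start, its axis is z
- can_4: one of six equal black capacitor cans, cylinders 22 across and 26 long, 15 g, that start standing in the cup; origin: centre of the end on which it stands at the start, its axis is z
- can_5: one of six equal black capacitor cans, cylinders 22 across and 26 long, 15 g, that start standing in the cup; origin: centre of the end on which it stands at the start, its axis is z

How it is judged:
On the way, in this order (a step that is already met when the one before it is completed fails the run):
1. the top drawer is pulled out at least 90 mm, the cup still upright (value of joint cabinet_drawer0 above 0.09 m and angle between cup's own z axis and vertical below 0.5 rad), for 0.2 s.
2. the cup is tipped by more than 17 degrees with its lip over the drawer (angle between cup's own z axis and vertical above 0.3 rad and x of cup_lip in the frame of top_drawer_floor between -0.085 and 0.085 m and y of cup_lip in the frame of top_drawer_floor between -0.09 and 0.09 m and z of cup_lip in the frame of top_drawer_floor between 0.02 and 0.3 m), for 0.1 s.
3. all six cans are in the top drawer (x of can_0 in the frame of top_drawer_floor between -0.076 and 0.076 m and y of can_0 in the frame of top_drawer_floor between -0.087 and 0.087 m and z of can_0 in the frame of top_drawer_floor between -0.002 and 0.055 m and x of can_1 in the frame of top_drawer_floor between -0.076 and 0.076 m and y of can_1 in the frame of top_drawer_floor between -0.087 and 0.087 m and z of can_1 in the frame of top_drawer_floor between -0.002 and 0.055 m and x of can_2 in the frame of top_drawer_floor between -0.076 and 0.076 m and y of can_2 in the frame of top_drawer_floor between -0.087 and 0.087 m and z of can_2 in the frame of top_drawer_floor between -0.002 and 0.055 m and x of can_3 in the frame of top_drawer_floor between -0.076 and 0.076 m and y of can_3 in the frame of top_drawer_floor between -0.087 and 0.087 m and z of can_3 in the frame of top_drawer_floor between -0.002 and 0.055 m and x of can_4 in the frame of top_drawer_floor between -0.076 and 0.076 m and y of can_4 in the frame of top_drawer_floor between -0.087 and 0.087 m and z of can_4 in the frame of top_drawer_floor between -0.002 and 0.055 m and x of can_5 in the frame of top_drawer_floor between -0.076 and 0.076 m and y of can_5 in the frame of top_drawer_floor between -0.087 and 0.087 m and z of can_5 in the frame of top_drawer_floor between -0.002 and 0.055 m), for 0.2 s.
At the end, for the whole second after the job is handed in: All six cans lie at rest inside the top drawer, which is open by at least 80 mm; the cup stands upright (within 6 degrees) on the desk, released, at rest and not touching the cabinet; the lower drawer is shut (within 15 mm) (all of step 3 and value of joint cabinet_drawer0 above 0.08 m and angle between cup's own z axis and vertical below 0.1 rad and height (world z) of cup between -0.005 and 0.006 m and linear speed of cup below 0.02 m/s and contact force between cup and cabinet below 0.05 N and value of joint cabinet_drawer1 below 0.015 m and linear speed of each of can_0, can_1, can_2, can_3, can_4, can_5 below 0.05 m/s).
It fails at once if the side cutter is moved by more than 30 mm (distance of cutter from where it was at the start of the episode above 0.03 m).
It fails at once if the solder spool is moved by more than 30 mm (distance of spool from where it was at the start of the episode above 0.03 m).
It fails at once if the small circuit board is moved by more than 30 mm (distance of board from where it was at the start of the episode above 0.03 m).
It fails at once if the roll of tape is moved by more than 30 mm (distance of tape from where it was at the start of the episode above 0.03 m).
It fails at once if the lower drawer is pulled out by more than 30 mm (value of joint cabinet_drawer1 above 0.03 m).
It also fails if it takes over 72 s, if anything falls off the work surface, if the arm or the gripper's body presses on something with over 40 N, if the wrist force passes 120 N, or if a joint passes its speed limit or range.

## Working session

There is one attempt and no reset: what is moved stays moved. The work goes in short steps, Python scripts to look and compute and a tool call to move; the robot and the scene stay as the last step left them, time stands still between calls to the robot, and variables do not carry over. Pictures are saved under pics/ and viewed, at most 13 in all, crops included, and the job is handed in when it is done.

Besides the shell and the picture viewer there is one more tool, called after "Emit:" in YAML: its name, and indented under it one key for each argument. jog_arm: Moves the arm, as the interface text tells. Shifts and turns lie within -1 to 1; 1 stands for 0.25 m of shift or 180 degrees of turn. Its arguments: {"type":"object","properties":{"increments":{"type":"array"},"force":{"type":"number"}},"required":["increments"]}

```bash
ls; mkdir -p pics; cat > h.py <<'E'
import numpy as np, cv2
from scipy.spatial.transform import Rotation as R
from workcell import env, cams, ticket, spotter
def q2R(q): return R.from_quat([q[1],q[2],q[3],q[0]])
def cam(name):
    s=env.get_state(); c=cams.read_camera(name)
    if 'mount' in c:
        T=np.eye(4);T[:3,:3]=q2R(s['orientation']).as_matrix();T[:3,3]=s['tcp_pos']
        M=T@np.array(c['mount']); c['P']=M[:3,3]; c['R']=M[:3,:3]
    else:
        a=np.array(c['attitude']); c['P']=np.array(c['xyz'])
        c['R']=a if a.shape==(3,3) else q2R(a).as_matrix()
    return c
def ray(c,uv):
    d=np.array([(uv[0]-c['cx'])/c['fx'],(uv[1]-c['cy'])/c['fy']]); u=d.copy()
    for _ in range(20): u=d/(1+c['k1']*(u@u))
    return c['R']@np.array([u[0],u[1],1])
def onz(c,uv,z):
    r=ray(c,uv); return c['P']+r*(z-c['P'][2])/r[2]
def proj(c,p):
    v=c['R'].T@(np.array(p)-c['P']); u=v[:2]/v[2]; u=u*(1+c['k1']*(u@u))
    return np.array([u[0]*c['fx']+c['cx'],u[1]*c['fy']+c['cy']])
def tri(cs,uvs):
    A=np.zeros((3,3));b=np.zeros(3)
    for c,uv in zip(cs,uvs):
        r=ray(c,uv);r/=np.linalg.norm(r);P=np.eye(3)-np.outer(r,r);A+=P;b+=P@c['P']
    return np.linalg.solve(A,b)
def save(c,n): cv2.imwrite('pics/'+n,c['pixels'][:,:,::-1])
E
cat > a.py <<'E'
from h import *
np.set_printoptions(precision=3,suppress=True)
C={n:cam(n) for n in('scene','side','wrist')}
for n in C: save(C[n],n+'0.png'); print(n,C[n]['P'],C[n]['R'][:,2],C[n]['k1'],C[n]['fx'])
cv2.imwrite('pics/both.png',np.hstack([C['scene']['pixels'],C['side']['pixels']])[:,:,::-1])
for t in ['cabinet','cabinet_drawer0_handle','top_drawer_floor','cup','cup_grip','cup_lip','carton_a','cutter','spool','board','tape']:
    u={}
    for n in ('scene','side'):
        l=spotter.landmark_of(t,n)
        if l: u[n]=l[0]['uv']; print(t,n,np.array(l[0]['uv']),l[0]['conf'],'z0',onz(C[n],u[n],{'cabinet_drawer0_handle':.103,'top_drawer_floor':.08,'cup_grip':.085,'cup_lip':.017}.get(t,0)))
    if len(u)==2: print('   tri',tri([C[n] for n in u],list(u.values())))
print(env.get_state())
E
python3 a.py
```

```text
pics
scene [0.009 0.191 1.166] [ 0.426 -0.242 -0.872] -0.06879674593150162 382.75289183149056
side [ 0.712 -0.825  1.357] [-0.123  0.493 -0.861] -0.02374061699870363 504.0016572997493
wrist [ 0.282 -0.508  0.373] [-0.299 -0.114 -0.947] 0.028245394794768106 366.6589785303035
cabinet scene [202.6 205.9] 0.98 z0 [0.696 0.095 0.   ]
cabinet_drawer0_handle scene [220.5 216.4] 0.76 z0 [0.572 0.071 0.103]
cabinet_drawer0_handle side [305.7 157.4] 0.72 z0 [0.562 0.079 0.103]
   tri [0.564 0.072 0.115]
top_drawer_floor scene [195.1 196.4] 0.62 z0 [0.694 0.107 0.08 ]
top_drawer_floor side [227.  267.8] 0.34 z0 [ 0.433 -0.322  0.08 ]
   tri [ 0.538 -0.095  0.089]
cup side [226.8 259.3] 0.57 z0 [ 0.407 -0.265  0.   ]
cup_grip side [227.6 243.7] 0.74 z0 [ 0.414 -0.253  0.085]
cup_lip side [245.1 235.8] 0.89 z0 [ 0.441 -0.185  0.017]
cutter scene [294.8 206.1] 0.59 z0 [ 0.528 -0.179  0.   ]
cutter side [277.7 247.8] 0.68 z0 [ 0.543 -0.191  0.   ]
   tri [ 0.538 -0.184 -0.019]
spool side [251.3 332.5] 0.65 z0 [ 0.537 -0.456  0.   ]
board side [242.2 181.4] 0.43 z0 [0.372 0.01  0.   ]
tape scene [198.3 299.7] 0.68 z0 [0.405 0.25  0.   ]
tape side [270.4 127.9] 0.61 z0 [ 0.403  0.245 -0.   ]
   tri [ 0.404  0.249 -0.003]
{'clock': 1.25, 'joint_pos': array([-1.344,  0.313,  0.046,  1.304, -0.   ,  1.431]), 'qvel': array([0.001, 0.001, 0.001, 0.   , 0.   , 0.   ]), 'tau': array([  0.001, -48.047,  29.881,   0.   ,  -0.   ,  -0.   ]), 'tcp_pos': array([ 0.206, -0.537,  0.231]), 'orientation': array([ 0.   ,  0.983,  0.182, -0.   ]), 'wrist_force': array([0.032, 0.011, 0.381]), 'ft_torque': array([-0.024,  0.009, -0.004]), 'grip_force': 0.0, 'finger_gap': 0.08526460559365197}
```

View pics/scene0.png

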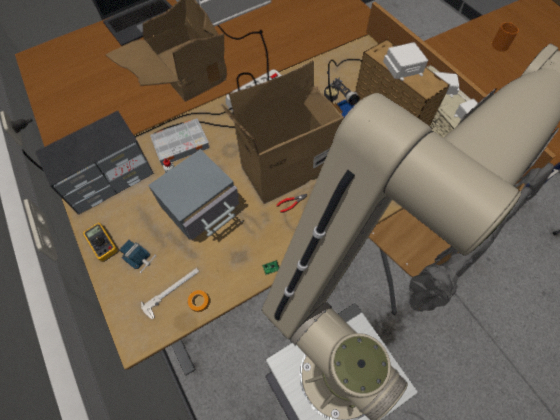

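View pics/side0.png

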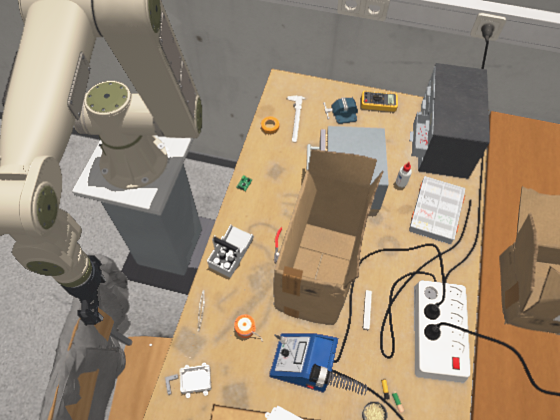

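The scene view shows the cabinet around (195,190), with its top handle at about (220,214) and the carton to its right. The side view shows the cup at (228,250) with its spout towards (246,234), so it points to world +y. Next I'll fit silhouettes to get the yaws.

```bash
cat >> h.py <<'E'
from scipy.optimize import minimize
def box(x0,x1,y0,y1,z0,z1): return np.array([[x,y,z] for x in(x0,x1) for y in(y0,y1) for z in(z0,z1)])
CAB=[box(-.095,.095,-.105,.105,0,.14),box(-.1355,-.095,-.0525,.0525,.0975,.1085),box(-.1355,-.095,-.0525,.0525,.03,.04)]
CART=[box(-.094,.085,-.165,.135,0,.29)]
CUP=[box(-.035,.053,-.037,.037,0,.045),np.array([[-.089,s*.037,z] for s in(-1,1) for z in(.014,.043)]+[[-.035,s*.037,z] for s in(-1,1) for z in(0,.045)]),box(-.006,.006,-.041,.041,.074,.096)]
def sil(c,model,p):
    m=np.zeros((420*4,560*4),np.uint8); Rz=R.from_euler('z',p[2])
    for b in model:
        q=np.array([proj(c,v) for v in Rz.apply(b)+[p[0],p[1],0]])
        cv2.fillConvexPoly(m,cv2.convexHull(np.round((q+.5)*4).astype(np.int32)),1)
    return cv2.resize(m.astype(np.float32),(560,420),interpolation=cv2.INTER_AREA)
def fit(cs,masks,model,p0):
    def f(p):
        e=0
        for c,M in zip(cs,masks):
            s=sil(c,model,p); e+=1-np.minimum(s,M).sum()/np.maximum(s,M).sum()
        return e/len(cs)
    best=None
    for dy in(-.25,0,.25):
        p=np.array(p0)+[0,0,dy]
        r=minimize(f,p,method='Nelder-Mead',options=dict(initial_simplex=[p,p+[.02,0,0],p+[0,.02,0],p+[0,0,.15]],xatol=2e-4,fatol=1e-4,maxiter=150))
        if best is None or r.fun<best.fun: best=r
    return best.x,best.fun
def mask(t,n):
    l=spotter.cut_out(t,n); return np.array(l[0]['region']).astype(np.float32),l[0]['conf']
E
cat > b.py <<'E'
from h import *
np.set_printoptions(precision=4,suppress=True)
c=cam('scene');m,cf=mask('cabinet','scene');pc,e=fit([c],[m],CAB,[.69,.095,.15]);print('cab',cf,m.sum(),pc,e)
Rz=R.from_euler('z',pc[2])
im=c['pixels'].copy()
def dr(model,p,col,im,c):
    for b in model:
        q=np.array([proj(c,v) for v in R.from_euler('z',p[2]).apply(b)+[p[0],p[1],0]])
        cv2.polylines(im,[cv2.convexHull(np.round(q*8).astype(np.int32))],True,col,1,cv2.LINE_AA,3)
dr(CAB,pc,(255,0,0),im,c)
print('handle',Rz.apply([-.13,0,.103])+[pc[0],pc[1],0])
s=cam('side');m,cf=mask('carton_a','side');pk,e=fit([s],[m],CART,[.65,-.15,.1]);print('carton',cf,m.sum(),pk,e)
m,cf=mask('cup','side');pp,e=fit([s],[m],CUP,[.41,-.26,-1.97]);print('cup',cf,m.sum(),pp,e)
im2=s['pixels'].copy();dr(CART,pk,(0,255,0),im2,s);dr(CUP,pp,(255,0,0),im2,s);dr(CART,pk,(0,255,0),im,c)
cv2.imwrite('pics/f1.png',np.hstack([cv2.resize(im[120:260,130:350],None,fx=2,fy=2),cv2.resize(im2[150:325,200:390],None,fx=1.6,fy=1.6)])[:,:,::-1])
E
python3 b.py
```

```text
cab 0.8 4886.0 [0.7071 0.1037 0.1859] 0.044619083404541016
handle [0.5794 0.0797 0.103 ]Traceback (most recent call last):
  File "b.py", line 12, in <module>
    s=cam('side');m,cf=mask('carton_a','side');pk,e=fit([s],[m],CART,[.65,-.15,.1]);print('carton',cf,m.sum(),pk,e)
                       ~~~~^^^^^^^^^^^^^^^^^^^
  File "h.py", line 53, in mask
    l=spotter.cut_out(t,n); return np.array(l[0]['region']).astype(np.float32),l[0]['conf']
                                            ~^^^
IndexError: list index out of range
```

```bash
true
python3 - <<'E'
s=open('b.py').read()
i=s.index("s=cam('side')");j=s.index("m,cf=mask('cup'");k=s.index("im2=")
s=s[:i]+"""pk=None
s=cam('side')
for c_,n in ((s,'side'),(c,'scene')):
    l=spotter.cut_out('carton_a',n)
    if l:
        m=np.array(l[0]['region']).astype(np.float32);pk,e=fit([c_],[m],CART,[.68,-.17,.1]);print('carton',n,l[0]['conf'],m.sum(),pk,e)
if pk is None: pk=[.68,-.17,.1]
"""+s[j:]
open('b.py','w').write(s)
E
python3 b.py
```

```text
cab 0.91 4835.0 [0.7095 0.104  0.1835] 0.05382406711578369
handle [0.5817 0.0803 0.103 ]
cup 0.96 1171.0 [ 0.4067 -0.2567 -1.8209] 0.2371964454650879
```

View pics/f1.png

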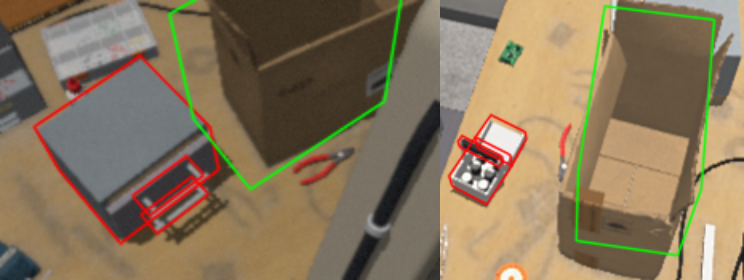

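```bash
cat >> h.py <<'E'
def down(psi): # tool x at azimuth psi (rad), z down
    return R.from_matrix(np.array([[np.cos(psi),np.sin(psi),0],[np.sin(psi),-np.cos(psi),0],[0,0,-1]]).T.T) if False else R.from_matrix(np.column_stack([[np.cos(psi),np.sin(psi),0],[np.sin(psi),-np.cos(psi),0],[0,0,-1]]))
def plan(wps,grip,start=None,vmax=.03):
    """wps: list of (pos,Rot,[nmin]); prints rows, tracks rounding; returns final pose"""
    if start is None:
        s=env.get_state(); p=np.array(s['tcp_pos']);r=q2R(s['orientation'])
    else: p,r=start
    rows=[]
    for w in wps:
        P,Q=np.array(w[0]),w[1]; n=w[2] if len(w)>2 else 1
        p0,r0=p,r; rv=(r0.inv()*Q).as_rotvec()
        n=max(n,int(np.ceil(np.linalg.norm(P-p0)/vmax)),int(np.ceil(np.degrees(np.linalg.norm(rv))/8.2)))
        for i in range(1,n+1):
            t=i/n; pt=p0+(P-p0)*t; rt=r0*R.from_rotvec(rv*t)
            a=np.round(r.inv().apply(pt-p)/.25,3); b=np.round((r.inv()*rt).as_rotvec()/np.pi,3)
            rows.append([*(a+0.),*(b+0.),grip]); p=p+r.apply(a*.25); r=r*R.from_rotvec(b*np.pi)
    for k in range(0,len(rows),20):
        print(str([[float('%g'%v) for v in x] for x in rows[k:k+20]]).replace(' ','').replace('.0,',',').replace('.0]',']'))
    return p,r
E
python3 - <<'E'
from h import *
s=env.get_state();p=s['tcp_pos']
psi=np.radians(190.5)
plan([([.33,-.25,.3],down(np.radians(105)),10),([.52,.07,.31],down(psi),11)],255,vmax=.045)
print(s['clock'])
E
```

```text
[[0.079,-0.081,-0.025,0,0,-0.042,255],[0.09,-0.07,-0.025,0,0,-0.043,255],[0.098,-0.058,-0.025,0,0,-0.042,255],[0.105,-0.044,-0.025,0,0,-0.043,255],[0.109,-0.029,-0.025,0,0,-0.042,255],[0.113,-0.015,-0.025,0,0,-0.043,255],[0.113,0.001,-0.025,0,0,-0.042,255],[0.113,0.015,-0.025,0,0,-0.042,255],[0.11,0.03,-0.025,0,0,-0.043,255],[0.104,0.045,-0.025,0,0,-0.042,255],[0.098,0.058,-0.025,0,0,-0.043,255],[0.094,0.097,-0.004,0,0,-0.043,255],[0.081,0.109,-0.003,0,0,-0.043,255],[0.065,0.118,-0.004,0,0,-0.043,255],[0.048,0.127,-0.004,0,0,-0.044,255],[0.031,0.132,-0.003,0,0,-0.043,255],[0.013,0.134,-0.004,0,0,-0.043,255],[-0.006,0.135,-0.003,0,0,-0.043,255],[-0.024,0.134,-0.004,0,0,-0.043,255],[-0.041,0.128,-0.004,0,0,-0.043,255]]
[[-0.059,0.122,-0.003,0,0,-0.043,255],[-0.074,0.113,-0.004,0,0,-0.044,255]]
1.75
```

Emit:
jog_arm:
  increments:
    - [[0.079,-0.081,-0.025,0,0,-0.042,255],[0.09,-0.07,-0.025,0,0,-0.043,255],[0.098,-0.058,-0.025,0,0,-0.042,255],[0.105,-0.044,-0.025,0,0,-0.043,255],[0.109,-0.029,-0.025,0,0,-0.042,255],[0.113,-0.015,-0.025,0,0,-0.043,255],[0.113,0.001,-0.025,0,0,-0.042,255],[0.113,0.015,-0.025,0,0,-0.042,255],[0.11,0.03,-0.025,0,0,-0.043,255],[0.104,0.045,-0.025,0,0,-0.042,255],[0.098,0.058,-0.025,0,0,-0.043,255],[0.094,0.097,-0.004,0,0,-0.043,255],[0.081,0.109,-0.003,0,0,-0.043,255],[0.065,0.118,-0.004,0,0,-0.043,255],[0.048,0.127,-0.004,0,0,-0.044,255],[0.031,0.132,-0.003,0,0,-0.043,255],[0.013,0.134,-0.004,0,0,-0.043,255],[-0.006,0.135,-0.003,0,0,-0.043,255],[-0.024,0.134,-0.004,0,0,-0.043,255],[-0.041,0.128,-0.004,0,0,-0.043,255]]

```text
clock: 3.75
tcp_pos: [0.4859, 0.0132, 0.3085]
orientation: [0.0, 0.041, 0.999, -0.0]
wrist_force: [0.5, -1.9, -0.2]
finger_gap: -0.0
grip_force: 0.0
```

Emit:
jog_arm:
  increments:
    - [[-0.059,0.122,-0.003,0,0,-0.043,255],[-0.074,0.113,-0.004,0,0,-0.044,255],[0,0,0,0,0,0,255],[0,0,0,0,0,0,255],[0,0,0,0,0,0,255]]

```text
clock: 4.25
tcp_pos: [0.5195, 0.0695, 0.31]
orientation: [-0.0, -0.091, 0.996, -0.0]
wrist_force: [-0.8, -0.4, -0.5]
finger_gap: -0.0001
grip_force: 0.0
```

```bash
cat > c.py <<'E'
from h import *
np.set_printoptions(precision=4,suppress=True)
w=cam('wrist');save(w,'w1.png');S=cam('scene');s=cam('side');save(S,'scene1.png')
print(env.get_state()['tcp_pos'],env.get_state()['joint_pos'])
l=spotter.landmark_of('cabinet_drawer0_handle','wrist')
for x in l[:2]: print('handle',x['conf'],x['uv'],onz(w,x['uv'],.103))
us=[];cc=[]
for n,c in(('wrist',w),('scene',S),('side',s)):
    for t,z in(('cabinet_drawer0_handle',.103),('cup_grip',.085),('cup_lip',.017),('carton_a',0)):
        l=spotter.landmark_of(t,n)
        if l: print(n,t,l[0]['conf'],l[0]['uv'],onz(c,l[0]['uv'],z))
l=spotter.cut_out('cup','scene')
if l:
    m=np.array(l[0]['region']).astype(np.float32);m2,_=mask('cup','side')
    print('cup',l[0]['conf'],fit([S],[m],CUP,[.41,-.26,-1.87]),fit([S,s],[m,m2],CUP,[.41,-.26,-1.87]))
l=spotter.cut_out('carton_a','scene')
if l:
    m=np.array(l[0]['region']).astype(np.float32);print('carton',l[0]['conf'],m.sum(),fit([S],[m],CART,[.7,-.17,.2]))
m,cf=mask('cabinet','wrist');print('cab w',cf,m.sum(),fit([w],[m],CAB,[.70,.1,.18]))
E
python3 c.py
```

```text
[0.5196 0.069  0.3103] [-0.021   0.2034  0.0926  1.4597 -0.0002 -0.2036]
handle 0.71 [66.2, 25.1] [ 0.4284 -0.1264  0.103 ]
handle 0.62 [266.5, 215.8] [0.5687 0.0729 0.103 ]
wrist cabinet_drawer0_handle 0.71 [66.2, 25.1] [ 0.4284 -0.1264  0.103 ]
wrist cup_lip 0.63 [65.0, 27.5] [ 0.4286 -0.172   0.017 ]
wrist carton_a 0.19 [63.3, 129.8] [ 0.5424 -0.1831  0.    ]
scene cabinet_drawer0_handle 0.76 [220.9, 219.9] [0.5604 0.0758 0.103 ]
scene cup_grip 0.59 [334.2, 210.9] [ 0.41   -0.2505  0.085 ]
scene cup_lip 0.51 [333.4, 211.5] [ 0.4347 -0.2746  0.017 ]
side cabinet_drawer0_handle 0.75 [307.7, 159.8] [0.5695 0.0719 0.103 ]
side cup_grip 0.57 [226.4, 243.3] [ 0.4103 -0.253   0.085 ]
side cup_lip 0.65 [248.0, 231.6] [ 0.4451 -0.1691  0.017 ]
side carton_a 0.31 [221.4, 257.5] [ 0.3898 -0.263   0.    ]
cab w 0.69 18277.0 (array([0.7049, 0.1006, 0.1823]), np.float64(0.5768221616744995))
```

View pics/w1.png

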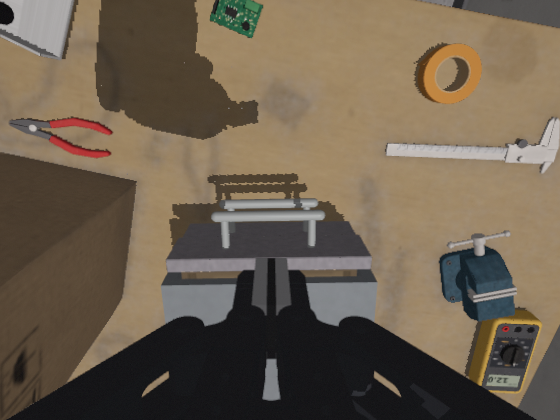

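Top handle bar spans (214,216)–(325,216) in the wrist picture, parallel to the tool's y; the carton's near corner shows at (135,182).

```bash
python3 - <<'E'
from h import *
np.set_printoptions(precision=4,suppress=True)
w=cam('wrist');S=cam('scene')
a,b=onz(w,[214,217],.103),onz(w,[325,215.5],.103)
print(a,b,(a+b)/2,np.linalg.norm(a-b),np.degrees(np.arctan2(*(b-a)[[1,0]]))-90)
for n,c,uv in(('w',w,[135,182]),('S',S,[264,202]),('w',w,[123,300]),('S',S,[302,191]),('S',S,[235,155]),('face w',w,[167,262])): print(n,uv,[onz(c,uv,z) for z in(0,.128,.29)])
print(proj(w,[.707,.104,.14]))
# face top edge of drawer front
for uv in([167,262],[371,256],[165,270],[372,270]): print(onz(w,uv,.128))
E
```

```text
[0.5803 0.0212 0.103 ] [0.5579 0.132  0.103 ] [0.5691 0.0766 0.103 ] 0.11304236776908272 11.413488765118473
w [135, 182] [array([ 0.5931, -0.0936,  0.    ]), array([ 0.5494, -0.0519,  0.128 ]), array([0.494, 0.001, 0.29 ])]
S [264, 202] [array([ 0.5978, -0.0963,  0.    ]), array([ 0.5331, -0.0647,  0.128 ]), array([ 0.4513, -0.0248,  0.29  ])]
w [123, 300] [array([ 0.7707, -0.0982,  0.    ]), array([ 0.6768, -0.0551,  0.128 ]), array([ 0.5578, -0.0007,  0.29  ])]
S [302, 191] [array([ 0.5663, -0.2338,  0.    ]), array([ 0.5051, -0.1872,  0.128 ]), array([ 0.4277, -0.1281,  0.29  ])]
S [235, 155] [array([ 0.83  , -0.1046,  0.    ]), array([ 0.7399, -0.0721,  0.128 ]), array([ 0.6258, -0.031 ,  0.29  ])]
face w [167, 262] [array([ 0.6994, -0.0429,  0.    ]), array([ 0.6256, -0.0155,  0.128 ]), array([0.5322, 0.0192, 0.29  ])]
[271.0386 355.3457]
[ 0.6256 -0.0155  0.128 ]
[0.5823 0.1803 0.128 ]
[ 0.6348 -0.0166  0.128 ]
[0.597  0.1854 0.128 ]
```

```bash
python3 - <<'E'
from h import *
D=down(np.radians(191.2))
st=plan([([.589,.0805,.2],D,4),([.589,.0805,.135],D,4)],255)
st=plan([([.589,.0805,.12],D,3)],255,start=st)
plan([([.589,.0805,.085],D,7)],255,start=st)
E
```

```text
[[-0.056,-0.002,0.088,0,0,-0.001,255],[-0.056,-0.002,0.088,0,0,0,255],[-0.056,-0.002,0.088,0,0,-0.001,255],[-0.055,-0.002,0.088,0,0,-0.001,255],[-0.056,-0.002,0.088,0,0,0,255],[0,0,0.065,0,0,0,255],[0,0,0.065,0,0,0,255],[0,0,0.065,0,0,0,255],[0,0,0.065,0,0,0,255]]
[[0,0,0.02,0,0,0,255],[0,0,0.02,0,0,0,255],[0,0,0.02,0,0,0,255]]
[[0,0,0.02,0,0,0,255],[0,0,0.02,0,0,0,255],[0,0,0.02,0,0,0,255],[0,0,0.02,0,0,0,255],[0,0,0.02,0,0,0,255],[0,0,0.02,0,0,0,255],[0,0,0.02,0,0,0,255]]
```

Emit:
jog_arm:
  increments:
    - [[-0.056,-0.002,0.088,0,0,-0.001,255],[-0.056,-0.002,0.088,0,0,0,255],[-0.056,-0.002,0.088,0,0,-0.001,255],[-0.055,-0.002,0.088,0,0,-0.001,255],[-0.056,-0.002,0.088,0,0,0,255],[0,0,0.065,0,0,0,255],[0,0,0.065,0,0,0,255],[0,0,0.065,0,0,0,255],[0,0,0.065,0,0,0,255],[0,0,0,0,0,0,255],[0,0,0,0,0,0,255]]

```text
clock: 6.4
tcp_pos: [0.5887, 0.0806, 0.1351]
orientation: [-0.0, -0.097, 0.995, -0.0]
wrist_force: [-0.2, 0.1, 0.5]
finger_gap: -0.0
grip_force: 0.0
```

```bash
python3 - <<'E'
from h import *
w=cam('wrist');save(w,'w2.png');s=env.get_state();print(s['tcp_pos'],s['wrist_force'],proj(w,s['tcp_pos']))
E
```

```text
[0.58930361 0.08056636 0.13574614] [ 1.20967374  0.25755406 -0.17554518] [272.58498682 279.66080624]
```

View pics/w2.png

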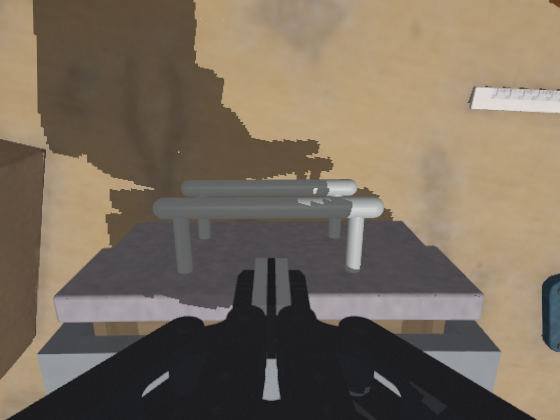

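```bash
python3 - <<'E'
from h import *
np.set_printoptions(precision=4,suppress=True)
w=cam('wrist');t=env.get_state()['tcp_pos'];ex=np.array([np.cos(.1955),np.sin(.1955),0])
for uv,z in(([155,208],.103),([382,208],.103),([268,208],.103),([57,296],.128),([480,296],.128),([272,260],t[2])):
    q=onz(w,uv,z);print(uv,q,(q-t)@ex,(q-t)@[-ex[1],ex[0],0])
E
```

```text
[155, 208] [0.5802 0.0181 0.103 ] -0.021326846347397177 -0.05941958004345139
[382, 208] [0.5581 0.1308 0.103 ] -0.021166137608742357 0.055396190351272204
[268, 208] [0.5692 0.0742 0.103 ] -0.021238971163455106 -0.0022569097084871046
[57, 296] [ 0.6223 -0.0158  0.128 ] 0.013419819937812268 -0.10092444098416561
[480, 296] [0.5841 0.1783 0.128 ] 0.013660322079860883 0.09695428433126402
[272, 260] [0.5807 0.0785 0.1361] -0.009154635496036493 -0.0002975685525756595
```

Bar 21 mm in front of the tip and the face 13.5 mm behind it, so the fit is centred within 1 mm. I'll descend.

Emit:
jog_arm:
  increments:
    - [[0.004,0,0.02,0,0,0,255],[0,0,0.02,0,0,0,255],[0,0,0.02,0,0,0,255],[0,0,0.02,0,0,0,255]]

```text
clock: 6.9
tcp_pos: [0.5878, 0.0804, 0.1146]
orientation: [-0.0, -0.097, 0.995, -0.0]
wrist_force: [-0.6, -0.7, 0.4]
finger_gap: -0.0001
grip_force: 0.0
```

Emit:
jog_arm:
  increments:
    - [[0,0,0.02,0,0,0,255],[0,0,0.02,0,0,0,255],[0,0,0.02,0,0,0,255],[0,0,0.02,0,0,0,255],[0,0,0.02,0,0,0,255],[0,0,0.02,0,0,0,255]]

```text
clock: 7.5
tcp_pos: [0.588, 0.0803, 0.0846]
orientation: [0.0, -0.097, 0.995, -0.0]
wrist_force: [-0.3, -0.1, -0.7]
finger_gap: -0.0001
grip_force: 0.0
```

Emit:
jog_arm:
  increments:
    - [[0.02,0,0,0,0,0,255],[0.03,0,0,0,0,0,255],[0.04,0,0,0,0,0,255],[0.05,0,0,0,0,0,255],[0.05,0,0,0,0,0,255],[0.05,0,0,0,0,0,255],[0.05,0,0,0,0,0,255],[0.05,0,0,0,0,0,255],[0.04,0,0,0,0,0,255],[0.04,0,0,0,0,0,255],[0.03,0,0,0,0,0,255],[0.02,0,0,0,0,0,255],[0.01,0,0,0,0,0,255],[0.01,0,0,0,0,0,255],[0,0,0,0,0,0,255],[0,0,0,0,0,0,255]]

```text
clock: 9.1
tcp_pos: [0.4676, 0.0568, 0.0849]
orientation: [-0.0, -0.097, 0.995, -0.0]
wrist_force: [0.8, 0.0, 0.1]
finger_gap: -0.0001
grip_force: 0.1
```

Emit:
jog_arm:
  increments:
    - [[-0.01,0,0,0,0,0,255],[0,0,-0.05,0,0,0,255],[0,0,-0.1,0,0,0,255],[0,0,-0.15,0,0,0,255],[0,0,-0.18,0,0,0,255],[0,0,-0.18,0,0,0,255],[0,0,-0.18,0,0,0,255],[0,0,0,0,0,0,255],[0,0,0,0,0,0,255]]

```text
clock: 10.0
tcp_pos: [0.471, 0.0572, 0.296]
orientation: [0.001, -0.097, 0.995, -0.0]
wrist_force: [0.6, -0.2, -0.7]
finger_gap: 0.0001
grip_force: 0.0
```

```bash
python3 - <<'E'
from h import *
np.set_printoptions(precision=4,suppress=True)
w=cam('wrist');S=cam('scene');s=cam('side');save(w,'w3.png')
cv2.imwrite('pics/v3.png',cv2.resize(np.hstack([w['pixels'][100:],cv2.resize(S['pixels'][140:300,160:400],(480,320))]),(800,246))[:,:,::-1])
for n,c in(('wrist',w),('scene',S),('side',s)):
    for t,z in(('cabinet_drawer0_handle',.103),('top_drawer_floor',.08),('cup_grip',.085),('cup_lip',.017),('cup',0)):
        l=spotter.landmark_of(t,n)
        if l: print(n,t,l[0]['conf'],l[0]['uv'],onz(c,l[0]['uv'],z))
st=env.get_state();print(st['clock'],st['tcp_pos'])
ms=[];cs=[]
for n,c in(('scene',S),('side',s)):
    l=spotter.cut_out('cup',n)
    if l:
        m=np.array(l[0]['region']).astype(np.float32);ms.append(m);cs.append(c);print(n,l[0]['conf'],fit([c],[m],CUP,[.41,-.26,-1.87]))
if len(ms)==2: print('both',fit(cs,ms,CUP,[.41,-.26,-1.87]))
E
```

```text
wrist cabinet_drawer0_handle 0.83 [266.7, 149.9] [0.4517 0.0484 0.103 ]
wrist top_drawer_floor 0.9 [266.5, 263.6] [0.579  0.0723 0.08  ]
wrist cup_lip 0.95 [69.7, 70.9] [ 0.4254 -0.1726  0.017 ]
scene top_drawer_floor 0.67 [218.6, 219.5] [0.5774 0.0789 0.08  ]
scene cup_grip 0.53 [335.9, 211.4] [ 0.4057 -0.2541  0.085 ]
side cabinet_drawer0_handle 0.62 [267.4, 159.8] [0.4502 0.0411 0.103 ]
side top_drawer_floor 0.71 [312.9, 166.2] [0.5878 0.0687 0.08  ]
side cup_grip 0.96 [227.3, 242.6] [ 0.4121 -0.2503  0.085 ]
side cup_lip 0.76 [243.3, 233.4] [ 0.4332 -0.1784  0.017 ]
side cup 0.96 [229.2, 258.4] [ 0.413  -0.2601  0.    ]
10.9 [0.4702 0.0573 0.2951]
scene 0.61 (array([ 0.41, -0.26, -2.12]), np.float64(1.0))
side 0.89 (array([ 0.4079, -0.259 , -1.8088]), np.float64(0.22885245084762573))
both (array([ 0.4079, -0.259 , -1.8088]), np.float64(0.6144262552261353))
```

View pics/v3.png

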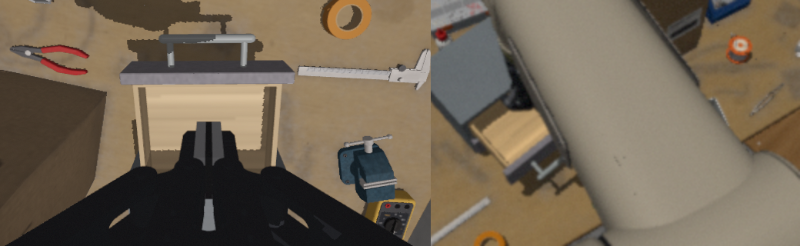

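The drawer is open (about 118 mm), with its floor centre near (0.579, 0.077). On to the cup, hovering past it to measure.

```bash
python3 - <<'E'
from h import *
plan([([.466,-.27,.25],down(np.radians(166.3)),10)],0,vmax=.04)
E
```

```text
[[0.027,-0.128,0.018,0,0,0.014,0],[0.021,-0.129,0.018,0,0,0.014,0],[0.016,-0.13,0.018,0,0,0.013,0],[0.01,-0.131,0.018,0,0,0.014,0],[0.004,-0.131,0.018,0,0,0.014,0],[-0.001,-0.131,0.018,0,0,0.014,0],[-0.007,-0.13,0.018,0,0,0.014,0],[-0.013,-0.131,0.018,0,0,0.013,0],[-0.018,-0.129,0.018,0,0,0.014,0],[-0.024,-0.129,0.018,0,0,0.014,0]]
```

Emit:
jog_arm:
  increments:
    - [[0.027,-0.128,0.018,0,0,0.014,0],[0.021,-0.129,0.018,0,0,0.014,0],[0.016,-0.13,0.018,0,0,0.013,0],[0.01,-0.131,0.018,0,0,0.014,0],[0.004,-0.131,0.018,0,0,0.014,0],[-0.001,-0.131,0.018,0,0,0.014,0],[-0.007,-0.13,0.018,0,0,0.014,0],[-0.013,-0.131,0.018,0,0,0.013,0],[-0.018,-0.129,0.018,0,0,0.014,0],[-0.024,-0.129,0.018,0,0,0.014,0],[0,0,0,0,0,0,0],[0,0,0,0,0,0,0]]

```text
clock: 12.2
tcp_pos: [0.4657, -0.2704, 0.2496]
orientation: [-0.0, 0.12, 0.993, 0.0]
wrist_force: [1.0, -0.1, 0.2]
finger_gap: 0.0858
grip_force: 0.0
```

```bash
python3 - <<'E'
from h import *
np.set_printoptions(precision=4,suppress=True)
w=cam('wrist');save(w,'w4.png');S=cam('scene')
for n,c in(('wrist',w),('scene',S)):
    for t,z in(('cup_grip',.085),('cup_lip',.017),('cup',0)):
        l=spotter.landmark_of(t,n)
        if l: print(n,t,l[0]['conf'],l[0]['uv'],onz(c,l[0]['uv'],z))
st=env.get_state();print(st['clock'],st['tcp_pos'],st['joint_pos'])
E
```

```text
wrist cup_grip 0.73 [269.3, 107.9] [ 0.4066 -0.2584  0.085 ]
wrist cup_lip 0.66 [362.4, 101.3] [ 0.4273 -0.1694  0.017 ]
wrist cup 0.98 [269.2, 101.0] [ 0.4058 -0.2587  0.    ]
12.6 [ 0.4662 -0.2694  0.2504] [-0.673   0.2366 -0.0102  1.3234 -0.     -0.4346]
```

View pics/w4.png

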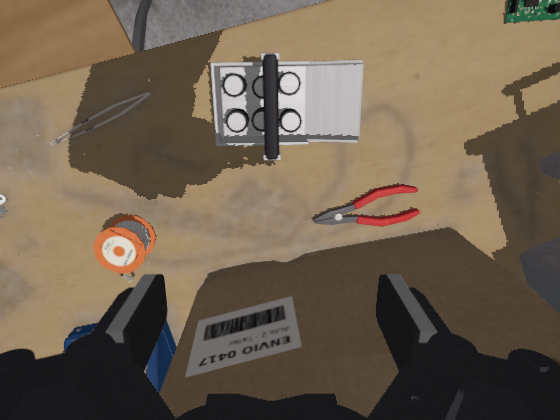

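The bar runs vertically at column 271 between rows 57 and 158, with the spout to the right (+y) and six cans in the cup.

```bash
python3 - <<'E'
from h import *
np.set_printoptions(precision=4,suppress=True)
w=cam('wrist')
a,b=onz(w,[270.5,56],.096),onz(w,[272,159],.096)
print(a,b,(a+b)/2,np.linalg.norm(a-b)); d=b-a;print(np.degrees(np.arctan2(d[1],d[0])))
print(onz(w,[362,101],.03))
for uv in([213,62],[219,145]): print('back',onz(w,uv,.045))
c=(a+b)/2; psi=np.arctan2(-d[1],-d[0]); D=down(psi);x,y=c[:2]
st=plan([([x,y,.20],D,4),([x,y,.066],D,5)],0,vmax=.035)
E
```

```text
[ 0.3702 -0.2476  0.096 ] [ 0.4466 -0.265   0.096 ] [ 0.4084 -0.2563  0.096 ] 0.07829255940538556
-12.793547311645629
[ 0.4261 -0.1717  0.03  ]
back [ 0.3604 -0.2976  0.045 ]
back [ 0.4321 -0.3132  0.045 ]
[[0.059,-0.001,0.05,0,0,-0.001,0],[0.06,0,0.051,0,0,-0.001,0],[0.059,-0.001,0.05,0,0,-0.002,0],[0.059,0,0.05,0,0,-0.001,0],[0,0,0.107,0,0,0,0],[0,0,0.107,0,0,0,0],[0,0,0.108,0,0,0,0],[0,0,0.107,0,0,0,0],[0,0,0.107,0,0,0,0]]
```

Emit:
jog_arm:
  increments:
    - [[0.059,-0.001,0.05,0,0,-0.001,0],[0.06,0,0.051,0,0,-0.001,0],[0.059,-0.001,0.05,0,0,-0.002,0],[0.059,0,0.05,0,0,-0.001,0],[0,0,0.107,0,0,0,0],[0,0,0.107,0,0,0,0],[0,0,0.108,0,0,0,0],[0,0,0.107,0,0,0,0],[0,0,0.08,0,0,0,0],[0,0,0.027,0,0,0,0],[0,0,0,0,0,0,0]]

```text
clock: 13.75
tcp_pos: [0.4078, -0.2562, 0.0652]
orientation: [-0.001, 0.112, 0.994, 0.0]
wrist_force: [0.6, 1.0, 0.8]
finger_gap: 0.0855
grip_force: 0.0
```

Emit:
jog_arm:
  increments:
    - [[0,0,0,0,0,0,180],[0,0,0,0,0,0,220],[0,0,0,0,0,0,255],[0,0,0,0,0,0,255],[0,0,0,0,0,0,255],[0,0,0,0,0,0,255],[0,0,0,0,0,0,255],[0,0,0,0,0,0,255],[0,0,0,0,0,0,255],[0,0,0,0,0,0,255]]
  force: 80

```text
clock: 14.75
tcp_pos: [0.4086, -0.2569, 0.0662]
orientation: [0.0, 0.112, 0.994, -0.0]
wrist_force: [-0.6, 2.1, 5.7]
finger_gap: 0.011
grip_force: 78.6
```

```bash
cat > pour.py <<'E'
from h import *
az=np.radians(77.2); d=np.array([np.cos(az),np.sin(az),0]);up=np.array([0,0,1.]);D=down(az+np.pi/2)
def tcp(L,z,th):
    t=np.radians(th);c,s=np.cos(t),np.sin(t);L=np.array([L[0],L[1],z])
    bar=L-(.089*c-.068*s)*d-(-.089*s-.068*c)*up
    return bar-.019*(d*s+up*c), R.from_rotvec(np.cross(up,d)*t)*D
L=(.5564,.0628)
E
python3 - <<'E'
from pour import *
s=env.get_state();print(s['tcp_pos'],d,D.as_matrix()[:,0],tcp(L,.186,0)[0])
st=plan([([.4086,-.257,.235],D,8),(*tcp(L,.186,0),12)],255,vmax=.025)
st=plan([(*tcp(L,.175,8),2),(*tcp(L,.155,22),3)],255,start=st)
print(st[0])
E
```

```text
[ 0.40858112 -0.25692139  0.06623422] [0.2215485  0.97514935 0.        ] [-0.97514935  0.2215485   0.        ] [ 0.53668218 -0.02398829  0.235     ]
[[0,0,-0.084,0,0,0,255],[0,0,-0.085,0,0,0,255],[0,0,-0.084,0,0,0,255],[0,0,-0.085,0,0,0,255],[0,0,-0.084,0,0,0,255],[-0.001,0,-0.084,0,0,0,255],[0,0,-0.085,0,0,0,255],[0,0,-0.084,0,0,0,255],[-0.024,0.085,0,0,0,0,255],[-0.025,0.085,0,0,0,0,255],[-0.024,0.086,0,0,0,0,255],[-0.024,0.085,0,0,0,0,255],[-0.025,0.085,0,0,0,0,255],[-0.024,0.085,0,0,0,0,255],[-0.025,0.085,0,0,0,0,255],[-0.024,0.085,0,0,0,0,255],[-0.024,0.086,0,0,0,0,255],[-0.025,0.085,0,0,0,0,255],[-0.024,0.085,0,0,0,0,255],[-0.024,0.085,0,0,0,0,255]]
[[0,0.015,-0.002,0.022,0,0,255],[0,0.016,-0.003,0.022,0,0,255],[0,0.023,0,0.026,0,0,255],[0,0.023,-0.002,0.026,0,0,255],[0,0.022,-0.004,0.026,0,0,255]]
[5.42085210e-01 1.60744268e-04 2.33703331e-01]
```

Emit:
jog_arm:
  increments:
    - [[0,0,-0.03,0,0,0,255],[0,0,-0.06,0,0,0,255],[0,0,-0.085,0,0,0,255],[0,0,-0.09,0,0,0,255],[0,0,-0.09,0,0,0,255],[0,0,-0.09,0,0,0,255],[0,0,-0.09,0,0,0,255],[0,0,-0.08,0,0,0,255],[0,0,-0.04,0,0,0,255],[0,0,-0.02,0,0,0,255]]

```text
clock: 15.75
tcp_pos: [0.4083, -0.2569, 0.2351]
orientation: [0.0, 0.112, 0.994, -0.0]
wrist_force: [0.6, 0.5, -3.0]
finger_gap: 0.011
grip_force: 78.1
```

Emit:
jog_arm:
  increments:
    - [[-0.01,0.04,0,0,0,0,255],[-0.02,0.07,0,0,0,0,255],[-0.025,0.085,0,0,0,0,255],[-0.025,0.085,0,0,0,0,255],[-0.025,0.085,0,0,0,0,255],[-0.025,0.085,0,0,0,0,255],[-0.025,0.085,0,0,0,0,255],[-0.025,0.085,0,0,0,0,255],[-0.025,0.085,0,0,0,0,255],[-0.025,0.085,0,0,0,0,255],[-0.025,0.085,0,0,0,0,255],[-0.025,0.085,0,0,0,0,255],[-0.015,0.06,0,0,0,0,255],[-0.01,0.04,0,0,0,0,255],[-0.005,0.015,0,0,0,0,255],[0,0,0,0,0,0,255],[0,0,0,0,0,0,255]]

```text
clock: 17.45
tcp_pos: [0.5432, -0.0124, 0.2344]
orientation: [-0.0, 0.112, 0.994, -0.0]
wrist_force: [0.5, -0.2, -2.8]
finger_gap: 0.0105
grip_force: 78.2
```

```bash
python3 - <<'E'
from pour import *
np.set_printoptions(precision=4,suppress=True)
st=env.get_state();print(st['clock'],st['tcp_pos'],st['joint_pos'],st['finger_gap'],st['wrist_force'])
S=cam('scene');s=cam('side');w=cam('wrist')
k=lambda c,a,b,e,f:cv2.resize(c['pixels'][a:b,e:f],(400,300))
cv2.imwrite('pics/v5.png',np.hstack([k(w,0,420,0,560),k(s,90,270,190,430)])[:,:,::-1])
for n,c in(('scene',S),('side',s),('wrist',w)):
    for t,z in(('cabinet_drawer0_handle',.103),('cup_lip',.186),('top_drawer_floor',.08)):
        l=spotter.landmark_of(t,n)
        if l: print(n,t,l[0]['conf'],l[0]['uv'],onz(c,l[0]['uv'],z))
p=None
for a,b,z,n in((0,22,.155,5),(22,45,.145,12),(45,72,.145,12)):
    p=plan([(*tcp(L,.175 if a==0 else z,8),2),(*tcp(L,z,b),3)] if a==0 else [(*tcp(L,z,a+(b-a)*i/4),n//4) for i in(1,2,3,4)],255,start=p)
print(p[0])
E
```

```text
17.45 [ 0.5432 -0.0124  0.2344] [-0.1704  0.251  -0.0304  1.2897 -0.0004  0.0541] 0.010491216100373915 [ 0.4798 -0.2472 -2.7802]
scene cup_lip 0.84 [219.5, 209.6] [0.5494 0.0731 0.186 ]
scene top_drawer_floor 0.65 [219.6, 215.4] [0.5889 0.0696 0.08  ]
side cabinet_drawer0_handle 0.88 [266.0, 159.4] [0.4457 0.0415 0.103 ]
side top_drawer_floor 0.59 [290.7, 160.3] [0.5161 0.0733 0.08  ]
wrist cabinet_drawer0_handle 0.63 [330.5, 44.8] [0.4505 0.0493 0.103 ]
wrist cup_lip 0.94 [428.7, 228.4] [0.56   0.0731 0.186 ]
[[0.008,-0.011,-0.003,0.022,0,0,255],[0.008,-0.011,-0.002,0.022,0,0,255],[0,0.023,0,0.026,0,0,255],[0,0.023,-0.002,0.026,0,0,255],[0,0.022,-0.004,0.026,0,0,255]]
[[0,0.012,0.001,0.011,0,0,255],[0,0.013,0,0.01,0,0,255],[0,0.012,0,0.011,0,0,255],[0,0.007,-0.012,0.011,0,0,255],[0,0.007,-0.011,0.01,0,0,255],[0,0.006,-0.012,0.011,0,0,255],[0,0.007,-0.012,0.011,0,0,255],[0,0.007,-0.012,0.01,0,0,255],[0,0.006,-0.012,0.011,0,0,255],[0,0.007,-0.011,0.011,0,0,255],[0,0.007,-0.012,0.01,0,0,255],[0,0.007,-0.012,0.011,0,0,255]]
[[0,0.008,-0.014,0.012,0,0,255],[0,0.008,-0.013,0.013,0,0,255],[0,0.008,-0.015,0.012,0,0,255],[0,0.008,-0.013,0.013,0,0,255],[0,0.008,-0.014,0.012,0,0,255],[0,0.007,-0.014,0.013,0,0,255],[0,0.009,-0.013,0.012,0,0,255],[0,0.008,-0.014,0.013,0,0,255],[0,0.007,-0.014,0.012,0,0,255],[0,0.009,-0.014,0.013,0,0,255],[0,0.008,-0.014,0.012,0,0,255],[0,0.007,-0.014,0.013,0,0,255]]
[0.5607 0.0814 0.2449]
```

View pics/v5.png

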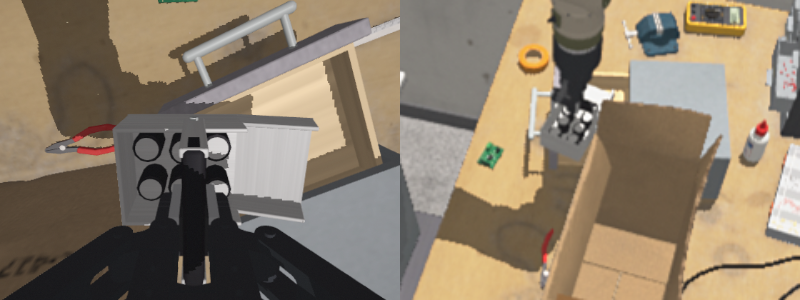

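The cup is over the drawer (the lip by wrist view at about (0.560, 0.073)), clear of the carton. I'll tip it slowly.

Emit:
jog_arm:
  increments:
    - [[0.008,-0.011,-0.003,0.022,0,0,255],[0.008,-0.011,-0.002,0.022,0,0,255],[0,0.023,0,0.026,0,0,255],[0,0.023,-0.002,0.026,0,0,255],[0,0.022,-0.004,0.026,0,0,255],[0,0,0,0,0,0,255],[0,0,0,0,0,0,255]]

```text
clock: 18.75
tcp_pos: [0.5423, 0.0009, 0.2333]
orientation: [-0.021, 0.109, 0.976, -0.189]
wrist_force: [0.0, 0.2, -3.1]
finger_gap: 0.0107
grip_force: 78.3
```

Emit:
jog_arm:
  increments:
    - [[0,0.012,0.001,0.011,0,0,255],[0,0.013,0,0.01,0,0,255],[0,0.012,0,0.011,0,0,255],[0,0.007,-0.012,0.011,0,0,255],[0,0.007,-0.011,0.01,0,0,255],[0,0.006,-0.012,0.011,0,0,255],[0,0.007,-0.012,0.011,0,0,255],[0,0.007,-0.012,0.01,0,0,255],[0,0.006,-0.012,0.011,0,0,255],[0,0.007,-0.011,0.011,0,0,255],[0,0.007,-0.012,0.01,0,0,255],[0,0.007,-0.012,0.011,0,0,255],[0,0,0,0,0,0,255],[0,0,0,0,0,0,255],[0,0,0,0,0,0,255]]

```text
clock: 20.25
tcp_pos: [0.5503, 0.0352, 0.2428]
orientation: [-0.042, 0.103, 0.918, -0.38]
wrist_force: [-0.3, -1.1, -1.3]
finger_gap: 0.0106
grip_force: 79.2
```

Emit:
jog_arm:
  increments:
    - [[0,0.008,-0.014,0.012,0,0,255],[0,0.008,-0.013,0.013,0,0,255],[0,0.008,-0.015,0.012,0,0,255],[0,0.008,-0.013,0.013,0,0,255],[0,0.008,-0.014,0.012,0,0,255],[0,0.007,-0.014,0.013,0,0,255],[0,0.009,-0.013,0.012,0,0,255],[0,0.008,-0.014,0.013,0,0,255],[0,0.007,-0.014,0.012,0,0,255],[0,0.009,-0.014,0.013,0,0,255],[0,0.008,-0.014,0.012,0,0,255],[0,0.007,-0.014,0.013,0,0,255],[0,0,0,0,0,0,255],[0,0,0,0,0,0,255],[0,0,0,0,0,0,255],[0,0,0,0,0,0,255]]

```text
clock: 21.85
tcp_pos: [0.5608, 0.0811, 0.2458]
orientation: [-0.065, 0.091, 0.804, -0.584]
wrist_force: [0.1, -0.6, -1.5]
finger_gap: 0.0106
grip_force: 79.3
```

```bash
python3 - <<'E'
from pour import *
np.set_printoptions(precision=4,suppress=True)
S=cam('scene');s=cam('side');w=cam('wrist')
k=lambda c,a,b,e,f:cv2.resize(c['pixels'][a:b,e:f],(400,300))
cv2.imwrite('pics/v6.png',np.vstack([np.hstack([k(w,0,420,0,560),k(s,90,270,190,430)]),np.hstack([k(S,150,270,140,300),k(s,120,210,240,360)])])[:,:,::-1])
st=env.get_state();print(st['clock'],st['tcp_pos'],st['joint_pos'],st['finger_gap'],st['wrist_force'])
e=q2R(st['orientation']).as_matrix()[:,2];print(e,np.degrees(np.arccos(-e[2])))
E
```

```text
22.0 [0.5607 0.0813 0.2455] [ 0.4114  1.0086  0.6209  2.2516 -0.8715  1.1741] 0.011118178300669352 [-0.2633 -0.5539 -1.9364]
[-0.211  -0.9271 -0.3099] 71.94661412132712
```

View pics/v6.png

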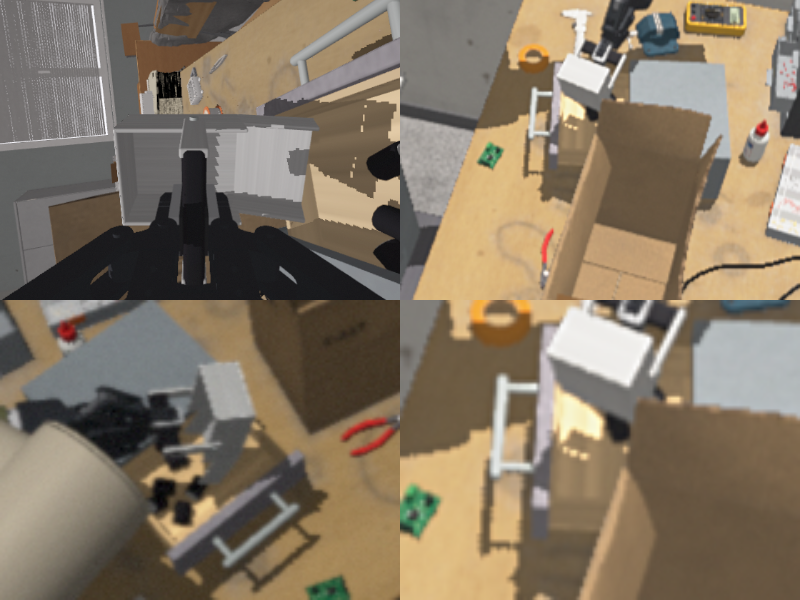

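The cup is empty and black cans are lying in the drawer. Next I'll raise it, bring it level and carry it back to its old spot.

```bash
python3 - <<'E'
from pour import *
p=tcp(L,.145,72)
p=plan([(*tcp(L,.17,66),2),(*tcp(L,.2,50),3),(*tcp(L,.2,25),4),(*tcp(L,.2,0),4),([.4084,-.257,.235],D,10)],255,start=p,vmax=.035)
p=plan([([.4084,-.257,.085],D,6),([.4084,-.257,.0665],D,4)],255,start=p)
print(p[0])
E
```

```text
[[0,-0.057,0.004,-0.017,0,0,255],[0,-0.057,0,-0.016,0,0,255],[0,-0.05,0.019,-0.03,0,0,255],[0,-0.051,0.015,-0.029,0,0,255],[0,-0.053,0.009,-0.03,0,0,255],[0,-0.012,0.042,-0.035,0,0,255],[0,-0.017,0.041,-0.035,0,0,255],[0,-0.021,0.038,-0.034,0,0,255],[0,-0.026,0.036,-0.035,0,0,255],[0,-0.012,0.042,-0.035,0,0,255],[0,-0.017,0.041,-0.034,0,0,255],[0,-0.021,0.039,-0.035,0,0,255],[0,-0.025,0.036,-0.035,0,0,255],[0.029,-0.102,0.006,0,0,0,255],[0.03,-0.103,0.005,0,0,0,255],[0.029,-0.102,0.006,0,0,0,255],[0.03,-0.102,0.005,0,0,0,255],[0.029,-0.102,0.006,0,0,0,255],[0.029,-0.103,0.005,0,0,0,255],[0.03,-0.102,0.006,0,0,0,255]]
[[0.029,-0.102,0.006,0,0,0,255],[0.029,-0.103,0.005,0,0,0,255],[0.03,-0.102,0.006,0,0,0,255]]
[[0,0,0.1,0,0,0,255],[0,0,0.1,0,0,0,255],[0,0,0.1,0,0,0,255],[0,0,0.1,0,0,0,255],[0,0,0.1,0,0,0,255],[0,0,0.1,0,0,0,255],[0,0,0.018,0,0,0,255],[0,0,0.019,0,0,0,255],[0,0,0.018,0,0,0,255],[0,0,0.019,0,0,0,255]]
[ 0.40836832 -0.25700806  0.06644568]
```

Emit:
jog_arm:
  increments:
    - [[0,-0.057,0.004,-0.017,0,0,255],[0,-0.057,0,-0.016,0,0,255],[0,-0.05,0.019,-0.03,0,0,255],[0,-0.051,0.015,-0.029,0,0,255],[0,-0.053,0.009,-0.03,0,0,255],[0,-0.012,0.042,-0.035,0,0,255],[0,-0.017,0.041,-0.035,0,0,255],[0,-0.021,0.038,-0.034,0,0,255],[0,-0.026,0.036,-0.035,0,0,255],[0,-0.012,0.042,-0.035,0,0,255],[0,-0.017,0.041,-0.034,0,0,255],[0,-0.021,0.039,-0.035,0,0,255],[0,-0.025,0.036,-0.035,0,0,255],[0,0,0,0,0,0,255],[0.029,-0.102,0.006,0,0,0,255],[0.03,-0.103,0.005,0,0,0,255],[0.029,-0.102,0.006,0,0,0,255],[0.03,-0.102,0.005,0,0,0,255],[0.029,-0.102,0.006,0,0,0,255],[0.029,-0.103,0.005,0,0,0,255]]

```text
clock: 24.0
tcp_pos: [0.4589, -0.1639, 0.2411]
orientation: [-0.001, 0.111, 0.994, -0.001]
wrist_force: [-0.3, -0.1, -2.0]
finger_gap: 0.0106
grip_force: 79.3
```

Emit:
jog_arm:
  increments:
    - [[0.03,-0.102,0.006,0,0,0,255],[0.029,-0.102,0.006,0,0,0,255],[0.029,-0.103,0.005,0,0,0,255],[0.03,-0.102,0.006,0,0,0,255],[0,0,0,0,0,0,255],[0,0,0,0,0,0,255],[0,0,0,0,0,0,255]]

```text
clock: 24.7
tcp_pos: [0.4085, -0.256, 0.2352]
orientation: [-0.0, 0.111, 0.994, -0.0]
wrist_force: [0.8, 0.2, -1.5]
finger_gap: 0.0105
grip_force: 79.2
```

```bash
python3 - <<'E'
from pour import *
np.set_printoptions(precision=4,suppress=True)
S=cam('scene');s=cam('side');w=cam('wrist')
k=lambda c,a,b,e,f:cv2.resize(c['pixels'][a:b,e:f],(400,300))
cv2.imwrite('pics/v7.png',np.vstack([np.hstack([k(w,0,420,0,560),k(s,90,270,190,430)]),np.hstack([k(S,165,255,160,280),k(s,120,210,240,360)])])[:,:,::-1])
st=env.get_state();print(st['clock'],st['tcp_pos'],st['joint_pos'],st['finger_gap'],st['wrist_force'])
p=(np.array(st['tcp_pos']),q2R(st['orientation']))
plan([([.4084,-.257,.085],D,6),([.4084,-.257,.0665],D,4)],255,start=p)
for n in ('scene','side'):
  for x in spotter.landmark_of('can_0',n): print(n,x['conf'],x['uv'],onz({'scene':S,'side':s}[n],x['uv'],.09))
E
```

```text
24.85 [ 0.4087 -0.256   0.2352] [-0.7262  0.1325 -0.1758  1.2624 -0.0002 -0.504 ] 0.010816945736576643 [-0.3392 -0.1019 -1.3721]
[[0,-0.001,0.1,0,0,0,255],[0,0,0.1,0,0,0,255],[0,-0.001,0.1,0,0,0,255],[0,-0.001,0.1,0,0,0,255],[0,0,0.101,0,0,0,255],[0,-0.001,0.1,0,0,0,255],[0,0,0.018,0,0,0,255],[0,0,0.019,0,0,0,255],[0,0,0.018,0,0,0,255],[0,0,0.019,0,0,0,255]]
scene 0.62 [206.8, 225.2] [0.5736 0.1208 0.09  ]
scene 0.53 [218.2, 223.7] [0.5596 0.0877 0.09  ]
scene 0.5 [206.3, 229.9] [0.5597 0.1292 0.09  ]
scene 0.44 [200.9, 209.4] [0.6341 0.1124 0.09  ]
scene 0.42 [210.3, 236.3] [0.5337 0.1282 0.09  ]
scene 0.38 [207.1, 215.9] [0.6026 0.1056 0.09  ]
side 0.64 [311.6, 146.4] [0.5684 0.1347 0.09  ]
side 0.64 [306.7, 160.7] [0.5658 0.0771 0.09  ]
side 0.58 [313.3, 153.3] [0.5794 0.1098 0.09  ]
```

View pics/v7.png

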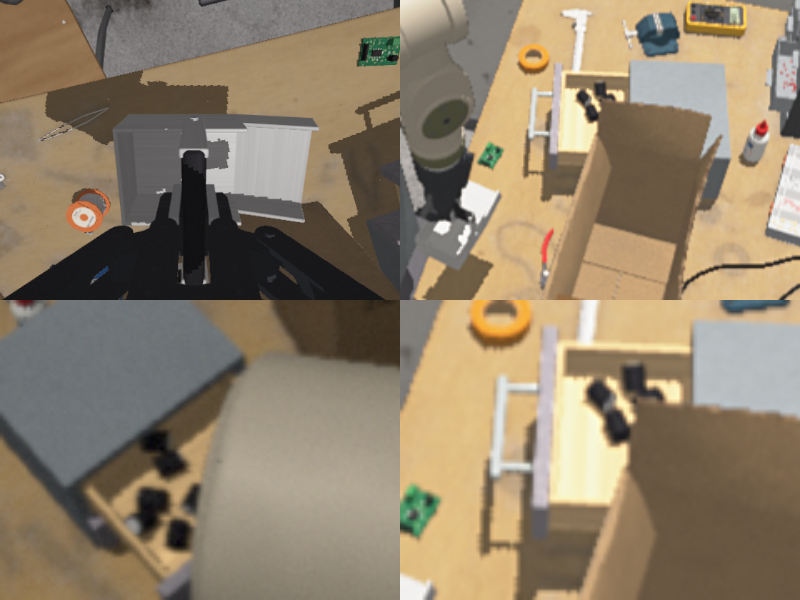

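The scene view shows six cans in the drawer (four around crop (150–185,490–530), two near (155–170,440–465)), and the cup is empty. I'll set it down.

Emit:
jog_arm:
  increments:
    - [[0,0,0.05,0,0,0,255],[0,0,0.1,0,0,0,255],[0,-0.001,0.1,0,0,0,255],[0,-0.001,0.1,0,0,0,255],[0,0,0.1,0,0,0,255],[0,-0.001,0.1,0,0,0,255],[0,0,0.05,0,0,0,255],[0,0,0.02,0,0,0,255],[0,0,0.02,0,0,0,255],[0,0,0.02,0,0,0,255],[0,0,0.01,0,0,0,255],[0,0,0.004,0,0,0,255],[0,0,0,0,0,0,255],[0,0,0,0,0,0,255]]

```text
clock: 26.35
tcp_pos: [0.4083, -0.2578, 0.0668]
orientation: [0.0, 0.112, 0.994, -0.0]
wrist_force: [0.4, -0.7, -1.7]
finger_gap: 0.011
grip_force: 79.1
```

Emit:
jog_arm:
  increments:
    - [[0,0,0.002,0,0,0,255],[0,0,0.002,0,0,0,255],[0,0,0,0,0,0,255],[0,0,0,0,0,0,255]]

```text
clock: 26.75
tcp_pos: [0.4083, -0.2577, 0.0662]
orientation: [0.0, 0.112, 0.994, -0.0]
wrist_force: [-1.6, 1.8, 4.9]
finger_gap: 0.0111
grip_force: 80.3
```

On the desk (+5 N). Releasing and rising.

Emit:
jog_arm:
  increments:
    - [[0,0,0,0,0,0,200],[0,0,0,0,0,0,120],[0,0,0,0,0,0,0],[0,0,0,0,0,0,0],[0,0,0,0,0,0,0],[0,0,0,0,0,0,0],[0,0,0,0,0,0,0],[0,0,-0.04,0,0,0,0],[0,0,-0.1,0,0,0,0],[0,0,-0.15,0,0,0,0],[0,0,-0.15,0,0,0,0],[0,0,-0.15,0,0,0,0],[0,0,-0.1,0,0,0,0],[0,0,0,0,0,0,0],[0,0,0,0,0,0,0]]

```text
clock: 28.25
tcp_pos: [0.4083, -0.2578, 0.2389]
orientation: [0.001, 0.112, 0.994, -0.001]
wrist_force: [0.3, 0.4, -0.4]
finger_gap: 0.0852
grip_force: 0.0
```

```bash
python3 - <<'E'
from pour import *
s=cam('side');w=cam('wrist')
k=lambda c,a,b,e,f:cv2.resize(c['pixels'][a:b,e:f],(400,300))
cv2.imwrite('pics/v8.png',np.hstack([k(w,0,420,0,560),k(s,120,300,190,430)])[:,:,::-1])
print(env.get_state()['clock'])
E
```

```text
28.35
```

View pics/v8.png

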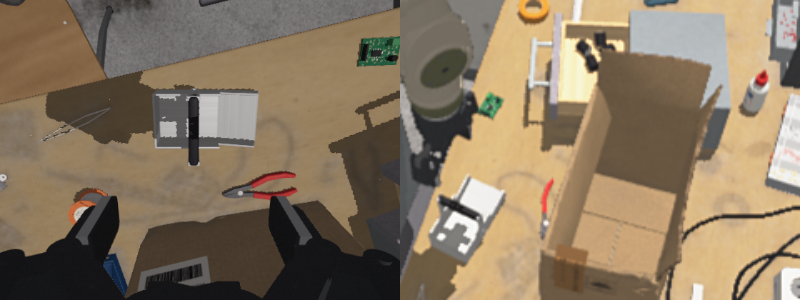

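The cup stands upright and empty on the desk, released; the drawer is open with the cans in it, and the other things haven't moved.

```bash
python3 -c "
from workcell import ticket
print(ticket.hand_in())"
```

```text
the job is handed in; nothing more can be done
None
```

Job handed in at about 28 s: the top drawer is open about 118 mm with all six cans in it, and the empty cup stands released on the desk at its original spot. The hand-in gave no verdict.

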